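# Unlatch the sample carrier and push it along the optical rail to the lamp's station

### The arm

A 7-joint arm with a two-finger parallel gripper is mounted at the origin on the work surface. World frame = base frame: x ahead of the robot, y to its left, z up, the work surface at z = 0. Lengths are in m, angles in rad, forces in N, time in s.
With the tool pointing down it reaches from about 0.425 to 0.875 m from the base axis. Payload 9.9 kg.
Tool frame: the origin (TCP) lies at the very end of the fingers, on their centre line; the grasp point (between the pads) lies 19 mm behind it; z points along the fingers, y is the line along which they close (so a half turn about z gives the same grasp; the last joint's range is limited). The gripper opens to 85 mm and grips with 20 to 120 N. Pads are 22 mm wide; open, the fingers measure 114 mm over their backs; the gripper's body (76 mm by 85 mm) begins 54 mm behind the grasp point. The pads swing forward as they close: fully open they stand 13 mm farther back than shut.
Start: joints at [-1.234, 0.576, 0.025, 1.437, -0.015, 1.129, -0.057], TCP at [0.276, 0.616, 0.231] pointing down, gripper open.
Joint ranges: [-2.76, 2.76], [-0.34, 2.15], [-1.52, 1.57], [0.19, 2.46], [-1.09, 4.23], [0.17, 1.99], [-2.82, 2.82]. Speed limits (rad/s): [2.22, 2.22, 3.01, 3.01, 3.14, 3.14, 3.14].

### API

Orientations are given as a unit quaternion [w, x, y, z].
In Python, from plant import arm gives the robot as it stands. The module is installed in compiled form; this text tells all that it offers.
- The arm moves only by the tool jog_arm, never from a script. Its argument "rows" is a list of rows, each an object of numbers: "dx", "dy", "dz": the shift along the tool's x, y, z normalised to -1 to 1, where 1 is 2 cm; "ax", "ay", "az": the turn, a rotation vector about the tool's x, y, z normalised to -1 to 1, where 1 is 8 degrees; "fingers": the opening, from -1 (shut) to 1 (fully open). In form: [{"dx": .., "dy": .., "dz": .., "ax": .., "ay": .., "az": .., "fingers": ..}, ...]. A call has 1 to 5 rows; each row shifts and turns the commanded pose from where the row before left it, along the tool's axes as they then stand; what a row does not reach is not made up. A row lasts 1/8 s, in which the tool goes at most 62.5 mm and 10.7 degrees, less where a joint would pass 70% of its speed; a pose out of reach is approached as far as the arm can. A call with a number of a shift or a turn outside -1 to 1 is refused whole. A call with a gripper value outside its range is refused whole. The fingers move at their own pace and stop on an object; "force" is the grip in N (left out, the last holds). Time passes only in rows, so rows that do not move let the fingers close. It gives the time, the measured TCP pose, the force, the opening and the grip force at its end, in the units of the state.
- arm.observe(): the state, without advancing time (a new reading comes with each control period).
- arm.capture(name): name is "scene" or "side" or "wrist"; returns a dict with "image" (384x512x3 uint8, red, green, blue), "intrinsics" (3x3 intrinsics, pixels), "R" (3x3) and "t" (3): a world point X has camera coordinates R X + t; the wrist camera has in their place "tool_from_camera" (4x4, takes a point from camera to tool coordinates, whose origin is the TCP and whose axes are the flange's). Camera axes: x right, y down, z forward; pixel columns grow to the right and rows downward; lengths in m; the calibration is good to about 2 mm. A picture is of the moment at which its call begins: read the wrist's pose just before it. There is no depth.
- arm.sign_off(): hands the job in; it is judged then, once.
The state is a dict: "t": time; "joint_pos": joint angles; "dq": joint speeds; "joint_efforts": joint torques, N m; "eef_pos": TCP position; "tool_rot": TCP orientation; "ft_force": force on the tool from outside, world axes, zero at the start; "moment": the same for the moment, N m; "gripper_width": finger opening in m; "grip_force": force on a finger pad.
Only numpy, scipy, OpenCV 4.12 (cv2) and the standard library are available. Lean on these libraries where they do the work, as an engineer would, in place of code of your own. Each camera call takes 0.05 s, during which the arm holds its last target. There are 200 camera calls.

### The job

The sample carrier on the optical rail is locked by a hinged hasp. While the carrier is still in its place, swing the hasp off the catch and right over towards the robot so that it stays well clear, then push the carrier along the rail until it clicks home in the detent station directly in front of the perforated lamp can. Do not touch the hot lamp, leave the other mounts where they stand, and let go.

Things in the scene. Friction and masses are not known exactly. Their poses are not given: they have to be found in the camera images.
- rail: Aluminium optical rail fixed to the bench, 470 mm along own y, 80 wide, top 26 high; end blocks 40 high at y = -228, +228 mm. Origin: centre of underside. Own x points across it, away from the robot. Five detent stations at own y = -150, -75, 0, 75, 150 mm, each marked by two small brass cross bars 14 mm apart, tops 32 mm high. The carrier starts in the middle one.
- carrier (a joint): Carrier position along the rail's own y in m: 0 = middle station (start); stations at -0.15, -0.075, 0, 0.075, 0.15; end stops at +-0.188. A spring ball clicks into the detents: about 8 N to push it in or out of one; within 5 mm of a station's middle it pulls itself to the middle. Between stations about 1.5 N of friction, and it stays where left.
- carrier_mid (a point): Centre of the top of the carrier's black plate, on the rail's middle line, 56 mm high, axes as the rail's. Plate: 90 mm in x, 56 in y (along the rail), 34 to 56 high; push on its flat ends. Grey sample cell on it at x -1 to 41, y -20 to 20, top 85 high. Two steel lugs 20 mm apart at x -44 to -30, tops 67 high, are the catch in which the hasp lies.
- hasp (a joint): Angle of the steel hasp in rad: 0 = bar level and lying in the carrier's catch (locked), growing as its free end is raised and swung over towards the robot; 1.57 = upright; stop at 2.7. Stays where it is left (stiff hinge, one or two newtons at the tab). Right over and well clear means past 2.0.
- hasp_tab (a point): Middle of the free edge of the hasp's tab, 100 mm high when locked. The bar runs 45 mm from the hinge, 16 wide, 5 thick; at its end the tab stands square to it, 40 tall, 16 wide (along the rail), 5 thick. Free edge: 42.5 mm along the bar and 40 mm square to it from the hinge. When locked, 29 mm of gap between tab and sample cell, and free space beside the tab above the lugs.
- hasp_hinge (a point): Hinge pin of the hasp, 60 mm above the bench at own x = -75 mm, y = 0 of the rail; pin along the rail's y. It sits in a fixed fork 36 mm wide along the rail and 66 mm tall.
- lamp: Hot lamp, fixed to the bench beyond the rail: a dark steel perforated can, round, 50 mm in diameter from 52 to 122 mm above the bench on a short post and a 50 x 52 mm foot. Origin: centre of the underside of the foot, 98 mm from the rail's middle line, directly across from one of the four outer stations (which one varies): that is the station to reach. Axes parallel to the rail's.
- lens_mount: Bystander, loose: block 46 x 50 x 46 mm with a steel post and a round lens ring 44 mm across, 162 mm tall. Origin: centre of the underside. Stands across from another outer station, about 98 mm beyond the rail's middle line.
- detector: Bystander, loose: same block and post with a black box 30 x 40 x 34 mm on top, 153 mm tall. Origin: centre of the underside. Stands across from another outer station, about 98 mm beyond the rail's middle line.
- bare_post: Bystander, loose: same block with a thicker black holder and a bare steel post, 141 mm tall. Origin: centre of the underside. Stands across from another outer station, about 98 mm beyond the rail's middle line.
- post_holder: Bystander, loose: upright black tube 27 mm in diameter, 80 mm tall, on a 46 mm round foot, on the robot's side of the rail beside the hasp's fork. Origin: centre of the underside.
There are look-alikes about, which are no part of the job. Leave any blue or red look-alike of the lamp alone.

How it is judged:
On the way, in this order (a step that is already met when the one before it is completed fails the run):
1. The hasp is swung off the catch and over towards the robot, past 2.0 rad, with the carrier still in the middle station (within 8 mm) (value of joint hasp above 2 rad and value of joint carrier between -0.008 and 0.008 m), for 0.2 s.
2. The carrier is in the detent station in front of the lamp, within 4 mm (y of carrier_mid in the frame of lamp between -0.004 and 0.004 m), for 0.2 s.
At the end, for the whole second after the job is handed in: The carrier rests in the detent directly in front of the lamp (its middle within 4 mm of the lamp's along the rail), the hasp is still swung over past 2.0 rad, and the four loose bystanders stand upright (within 0.15 rad) within 20 mm of where they were (all of step 2 and velocity of joint carrier between -0.01 and 0.01 m/s and value of joint hasp above 2 rad and distance of each of lens_mount, detector, bare_post, post_holder from where it was at the start of the episode below 0.02 m and angle between each of lens_mount, detector, bare_post, post_holder's own z axis and vertical below 0.15 rad); the robot touches nothing.
It fails at once if The robot touches the hot lamp (more than 1 N) (contact force between any of the arm, the fingers and lamp above 1 N).
It fails at once if A bystander is knocked over or shoved more than 30 mm (distance of any of lens_mount, detector, bare_post, post_holder from where it was at the start of the episode above 0.03 m or angle between any of lens_mount, detector, bare_post, post_holder's own z axis and vertical above 0.5 rad).
It also fails if it takes over 58 s, if anything falls off the work surface, if the arm or the gripper's body presses on something with over 40 N, if the wrist force passes 120 N, or if a joint passes its speed limit or range.

## Working session

There is one attempt and no reset: what is moved stays moved. The work goes in short steps, Python scripts to look and compute and a tool call to move; the robot and the scene stay as the last step left them, time stands still between calls to the robot, and variables do not carry over. Pictures are saved under pics/ and viewed, at most 10 in all, crops included, and the job is handed in when it is done.

Besides the shell and the picture viewer there is one more tool, called after "Emit:" as name(argument=value, ...) on one line, values as JSON. jog_arm: Moves the arm, as the interface text tells. Scaled input: -1 to 1 covers 2 cm each way for a shift and 8 degrees each way for a turn. Its arguments: {"type":"object","properties":{"rows":{"type":"array","items":{"type":"object","properties":{"dx":{"type":"number","minimum":-1,"maximum":1},"dy":{"type":"number","minimum":-1,"maximum":1},"dz":{"type":"number","minimum":-1,"maximum":1},"ax":{"type":"number","minimum":-1,"maximum":1},"ay":{"type":"number","minimum":-1,"maximum":1},"az":{"type":"number","minimum":-1,"maximum":1},"fingers":{"type":"number"}}}},"force":{"type":"number"}},"required":["rows"]}

```bash
mkdir -p pics
python3 - <<'E'
from plant import arm
import cv2,numpy as np
s=arm.observe(); print(s['t'],s['eef_pos'],s['tool_rot'])
for n in ("scene","side"):
    c=arm.capture(n); cv2.imwrite(f"pics/{n}0.png",cv2.resize(c['image'][:,:,::-1],(800,600),interpolation=cv2.INTER_CUBIC))
    np.savez(f"{n}.npz",**c); print(n,c['intrinsics'].tolist(),c['R'].round(4).tolist(),c['t'].tolist())
E
```

```text
0.0 [0.27551387 0.61568515 0.23043197] [-1.30348354e-04  2.08820186e-01  9.77953679e-01 -8.44898100e-04]
scene [[353.120745804816, 0.0, 249.77333753084937], [0.0, 353.120745804816, 194.29281620299287], [0.0, 0.0, 1.0]] [[0.5798, 0.8147, -0.0042], [0.5788, -0.4155, -0.7016], [-0.5734, 0.4044, -0.7125]] [-0.3947031043120791, -0.279833402233534, 1.0830441049322668]
side [[421.05608868027787, 0.0, 251.01215515634811], [0.0, 421.05608868027787, 181.4927173991044], [0.0, 0.0, 1.0]] [[0.6655, -0.7461, 0.0191], [-0.4443, -0.4166, -0.7931], [0.5997, 0.5193, -0.6088]] [-0.41326023360694847, 0.33486871360883647, 0.5368948421862426]
```

View pics/scene0.png

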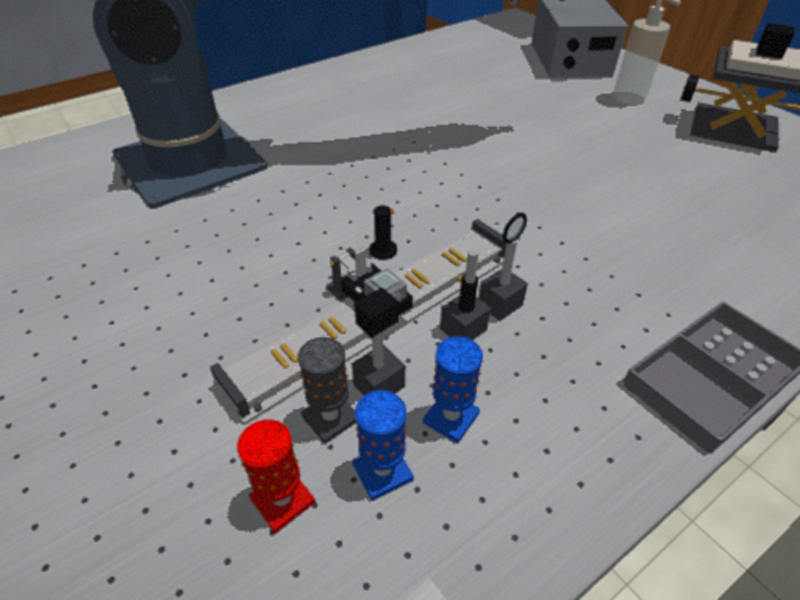

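View pics/side0.png

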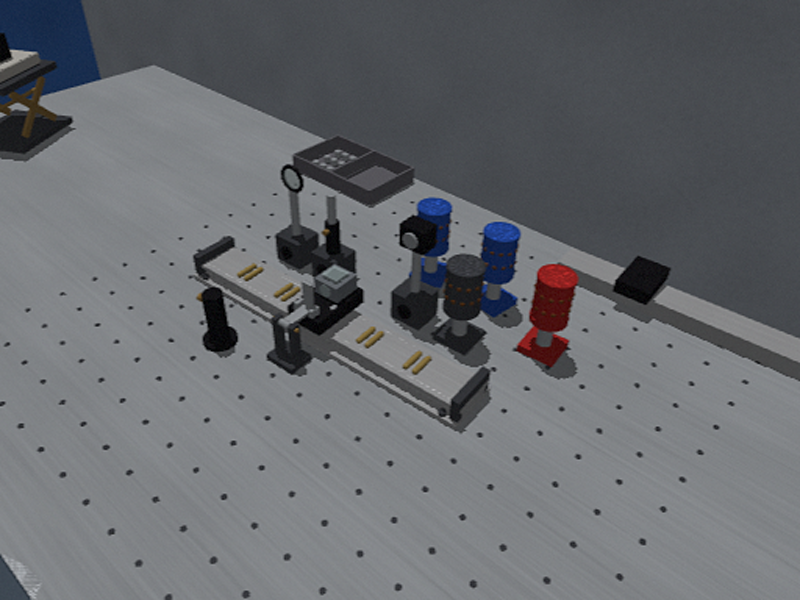

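```bash
cat > h.py <<'E'
import numpy as np,cv2
from scipy.optimize import least_squares
C={n:dict(np.load(f"{n}.npz")) for n in("scene","side")}
def proj(n,P):
    c=C[n];p=np.atleast_2d(P)@c['R'].T+c['t'];p=p@c['intrinsics'].T;return p[:,:2]/p[:,2:]
def rail(q,P):
    P=np.atleast_2d(P);c,s=np.cos(q[2]),np.sin(q[2]);return P@np.array([[c,-s,0],[s,c,0],[0,0,1]]).T+[q[0],q[1],0]
E
python3 - <<'E'
from h import *
for n in C:
    im=C[n]['image'];hsv=cv2.cvtColor(im,cv2.COLOR_RGB2HSV)
    m=cv2.inRange(hsv,(12,110,70),(30,255,255)); k,l,st,ce=cv2.connectedComponentsWithStats(m)
    print(n,[(tuple(ce[i].round(1)),int(st[i,4])) for i in range(1,k) if st[i,4]>5 and ce[i][1]>110 and ce[i][0]<330])
E
```

```text
scene [((np.float64(292.6), np.float64(162.6)), 27), ((np.float64(288.4), np.float64(165.2)), 28), ((np.float64(269.1), np.float64(176.6)), 29), ((np.float64(264.3), np.float64(179.1)), 31), ((np.float64(294.0), np.float64(177.5)), 8), ((np.float64(215.3), np.float64(207.7)), 36), ((np.float64(209.7), np.float64(210.9)), 41), ((np.float64(185.0), np.float64(225.7)), 43), ((np.float64(178.5), np.float64(228.8)), 39)]
side [((np.float64(208.5), np.float64(147.5)), 6), ((np.float64(157.3), np.float64(172.6)), 27), ((np.float64(161.9), np.float64(174.6)), 27), ((np.float64(181.4), np.float64(184.9)), 27), ((np.float64(185.5), np.float64(187.6)), 30), ((np.float64(127.2), np.float64(189.4)), 8), ((np.float64(233.8), np.float64(213.7)), 37), ((np.float64(239.2), np.float64(216.7)), 38), ((np.float64(263.7), np.float64(229.7)), 38), ((np.float64(269.2), np.float64(233.2)), 40)]
```

Run:
```python
from h import *
B={'scene':[(292.6,162.6),(288.4,165.2),(269.1,176.6),(264.3,179.1),(215.3,207.7),(209.7,210.9),(185,225.7),(178.5,228.8)],
'side':[(157.3,172.6),(161.9,174.6),(181.4,184.9),(185.5,187.6),(233.8,213.7),(239.2,216.7),(263.7,229.7),(269.2,233.2)]}
ys=[.157,.143,.082,.068,-.068,-.082,-.143,-.157]
P=lambda bx:np.array([[bx,y,.031] for y in ys])
def f(q,ns=('scene','side')): return np.concatenate([(proj(n,rail(q,P(0)))-B[n]).ravel() for n in ns])
r=least_squares(f,[.5,.2,0]);q=r.x;print(q,np.degrees(q[2]),np.abs(r.fun).max(),np.sqrt(np.mean(r.fun**2)))
for n in C: print(n,least_squares(f,q,args=((n,),)).x)
np.save('q.npy',q)
for nm,p in dict(hinge=(-.075,0,.06),tab=(-.0325,0,.1),mid=(0,0,.056),lamp=(.098,-.15,0)).items(): print(nm,rail(q,p).round(4))
def box(x0,x1,y0,y1,z): return [(x0,y0,z),(x1,y0,z),(x1,y1,z),(x0,y1,z)]
polys=[box(-.04,.04,-.235,.235,.026),box(-.045,.045,-.028,.028,.056),box(-.001,.041,-.02,.02,.085),box(-.035,-.03,-.008,.008,.1),box(-.08,-.07,-.018,.018,.066),box(.073,.123,-.176,-.124,0),
 [(.098+.025*np.cos(a),-.15+.025*np.sin(a),.122) for a in np.linspace(0,6.28,16)]]
out=[]
for n in C:
    S=6; x0,y0=(130,120) if n=='scene' else (115,125)
    im=C[n]['image'][y0:y0+150,x0:x0+(200)][:,:,::-1];im=cv2.resize(im,None,fx=4,fy=4,interpolation=cv2.INTER_CUBIC)
    for p in polys: cv2.polylines(im,[(((proj(n,rail(q,p))-[x0,y0]+.5)*4)).astype(np.int32)],True,(0,255,0),1)
    cv2.imwrite(f'pics/ov_{n}.png',im)
```

```text
[0.55749805 0.06212933 0.07196004] 4.123006428376023 1.4346866825705433 0.8262651994772994
scene [0.56017878 0.06223033 0.07374249]
side [0.55442902 0.05999104 0.07030515]
hinge [[0.4827 0.0567 0.06  ]]
tab [[0.5251 0.0598 0.1   ]]
mid [[0.5575 0.0621 0.056 ]]
lamp [[ 0.666  -0.0804  0.    ]]
```

View pics/ov_scene.png

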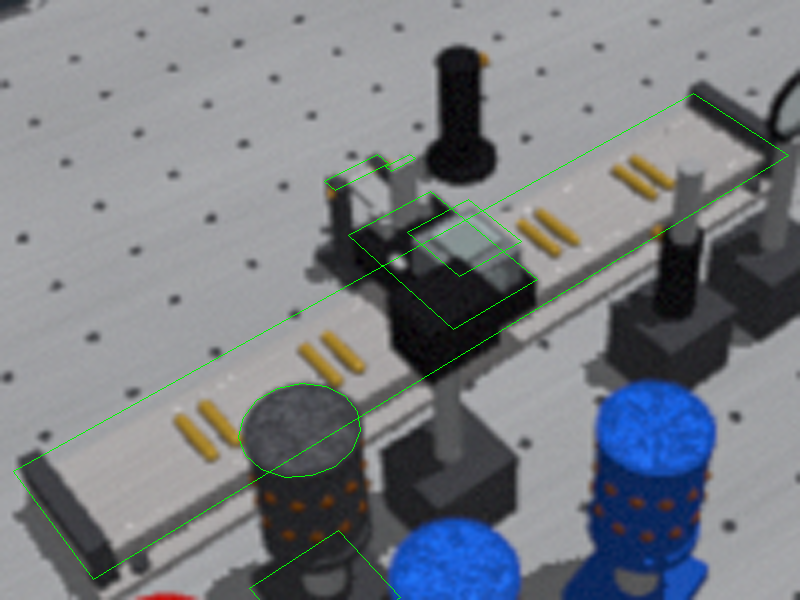

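View pics/ov_side.png

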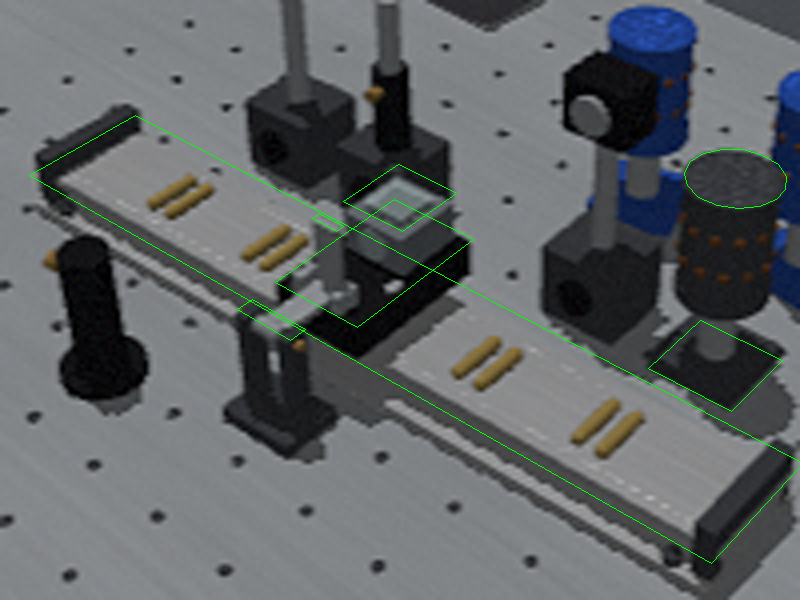

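The lamp stands across from station -150 (the overlay fits its foot and can). Bystanders are at +150, +75 and -75. I'll start moving over to the hasp tab.

Emit:
jog_arm(rows=[{"dx":-1,"dy":-0.9,"az":-0.9,"fingers":0.06},{"dx":-1,"dy":-1,"az":-0.9,"fingers":0.06},{"dx":-0.8,"dy":-1,"az":-0.9,"fingers":0.06},{"dx":-0.7,"dy":-1,"az":-0.83,"fingers":0.06},{"dx":-0.6,"dy":-1,"fingers":0.06}], force=20)

```text
invalid input
```

```bash
cat > d.py <<'E'
import sys;from plant import arm;from h import *
from scipy.spatial.transform import Rotation as Ro
q=np.load('q.npy');s=arm.observe();w=np.array(s['tool_rot']);R=Ro.from_quat(w[[1,2,3,0]]);p=np.array(s['eef_pos'])
own=(p-[q[0],q[1],0])@np.array([[np.cos(q[2]),-np.sin(q[2]),0],[np.sin(q[2]),np.cos(q[2]),0],[0,0,1]])
print('t',s['t'],'world',p.round(4),'own mm',(own*1e3).round(1),'F',np.round(s['ft_force'],1),'w',round(s['gripper_width'],4))
print('tool axes\n',R.as_matrix().round(3),'j',np.round(s['joint_pos'],2))
Rt=Ro.from_euler('z',q[2])*Ro.from_matrix(np.diag([-1,1,-1.]))
print('turn units to aligned',np.degrees((R.inv()*Rt).as_rotvec())/8)
if len(sys.argv)>3:
    T=rail(q,np.array(sys.argv[1:4],float)/1e3)[0]; print('shift units',(R.inv().apply(T-p)/.02).round(2))
E
python3 d.py -33.5 0 160
python3 - <<'E'
from h import *
q=np.load('q.npy')
def bp(n,uv,z=0):
    c=C[n];d=c['R'].T@np.linalg.solve(c['intrinsics'],[*uv,1]);o=-c['R'].T@c['t'];return o+d*(z-o[2])/d[2]
for n,uv in(('side',(140.7,217)),('scene',(130+461/4,120+162/4))):
    p=bp(n,uv);c,s=np.cos(q[2]),np.sin(q[2]);d=p[:2]-q[:2];print('post_holder own',c*d[0]+s*d[1],-s*d[0]+c*d[1])
E
```

```text
t 0.1 world [0.2755 0.6158 0.2305] own mm [-241.4  572.5  230.5] F [-0.3  0.6  0.1] w 0.0855
tool axes
 [[-0.913  0.408 -0.001]
 [ 0.408  0.913 -0.001]
 [-0.    -0.001 -1.   ]] j [-1.23  0.58  0.02  1.44 -0.02  1.13 -0.06]
turn units to aligned [-1.04559823e-02 -2.19905032e-03 -3.52876503e+00]
shift units [-22.7  -20.3    3.56]
post_holder own -0.10680664111583855 0.09759937471724618
post_holder own -0.10444139562056026 0.0985360851842709
```

Emit:
jog_arm(rows=[{"dx":-1,"dy":-0.9,"dz":0,"ax":0,"ay":0,"az":-0.9,"fingers":0.06},{"dx":-1,"dy":-1,"dz":0,"ax":0,"ay":0,"az":-0.9,"fingers":0.06},{"dx":-0.8,"dy":-1,"dz":0,"ax":0,"ay":0,"az":-0.9,"fingers":0.06},{"dx":-0.7,"dy":-1,"dz":0,"ax":0,"ay":0,"az":-0.83,"fingers":0.06},{"dx":-0.6,"dy":-1,"dz":0,"ax":0,"ay":0,"az":0,"fingers":0.06}], force=20)

```text
t: 0.72
eef_pos: [0.3393, 0.5034, 0.231]
tool_rot: [-0.0, -0.036, 0.999, -0.0]
ft_force: [-0.2, 1.3, 0.2]
gripper_width: 0.0455
grip_force: 0.0
```

Emit:
jog_arm(rows=[{"dx":-0.35,"dy":-1,"dz":0,"ax":0,"ay":0,"az":0,"fingers":0.06},{"dx":-0.35,"dy":-1,"dz":0,"ax":0,"ay":0,"az":0,"fingers":0.06},{"dx":-0.35,"dy":-1,"dz":0,"ax":0,"ay":0,"az":0,"fingers":0.06},{"dx":-0.35,"dy":-1,"dz":0,"ax":0,"ay":0,"az":0,"fingers":0.06},{"dx":-0.35,"dy":-1,"dz":0,"ax":0,"ay":0,"az":0,"fingers":0.06}], force=20)

```text
t: 1.35
eef_pos: [0.3815, 0.406, 0.2313]
tool_rot: [0.0, -0.036, 0.999, 0.0]
ft_force: [0.2, 0.8, -0.3]
gripper_width: 0.0454
grip_force: 0.0
```

Emit:
jog_arm(rows=[{"dx":-0.35,"dy":-1,"dz":0,"ax":0,"ay":0,"az":0,"fingers":0.06},{"dx":-0.35,"dy":-1,"dz":0,"ax":0,"ay":0,"az":0,"fingers":0.06},{"dx":-0.35,"dy":-1,"dz":0,"ax":0,"ay":0,"az":0,"fingers":0.06},{"dx":-0.35,"dy":-1,"dz":0,"ax":0,"ay":0,"az":0,"fingers":0.06},{"dx":-0.35,"dy":-1,"dz":0,"ax":0,"ay":0,"az":0,"fingers":0.06}], force=20)

```text
t: 1.98
eef_pos: [0.4236, 0.3087, 0.2313]
tool_rot: [0.0, -0.036, 0.999, 0.0]
ft_force: [-0.4, -0.2, -0.7]
gripper_width: 0.0454
grip_force: 0.0
```

Emit:
jog_arm(rows=[{"dx":-0.35,"dy":-1,"dz":0,"ax":0,"ay":0,"az":0,"fingers":0.06},{"dx":-0.35,"dy":-1,"dz":0,"ax":0,"ay":0,"az":0,"fingers":0.06},{"dx":-0.35,"dy":-1,"dz":0,"ax":0,"ay":0,"az":0,"fingers":0.06},{"dx":-0.35,"dy":-1,"dz":0,"ax":0,"ay":0,"az":0,"fingers":0.06},{"dx":-0.35,"dy":-1,"dz":0,"ax":0,"ay":0,"az":0,"fingers":0.06}], force=20)

```text
t: 2.6
eef_pos: [0.4656, 0.2115, 0.2313]
tool_rot: [0.0, -0.036, 0.999, 0.0]
ft_force: [0.5, 0.5, 0.4]
gripper_width: 0.0453
grip_force: 0.0
```

Emit:
jog_arm(rows=[{"dx":-0.35,"dy":-1,"dz":0,"ax":0,"ay":0,"az":0,"fingers":0.06},{"dx":-0.35,"dy":-1,"dz":0,"ax":0,"ay":0,"az":0,"fingers":0.06},{"dx":-0.35,"dy":-1,"dz":0,"ax":0,"ay":0,"az":0,"fingers":0.06},{"dx":-0.35,"dy":-1,"dz":0,"ax":0,"ay":0,"az":0,"fingers":0.06},{"dx":-0.35,"dy":-1,"dz":0,"ax":0,"ay":0,"az":0,"fingers":0.06}], force=20)

```text
t: 3.22
eef_pos: [0.5075, 0.1142, 0.2314]
tool_rot: [0.0, -0.036, 0.999, 0.0]
ft_force: [0.0, 0.3, -0.2]
gripper_width: 0.0455
grip_force: 0.0
```

```bash
python3 d.py -33.5 0 160
```

```text
t 3.225 world [0.5075 0.1142 0.2314] own mm [-46.1  55.6 231.4] F [ 0.   0.3 -0.2] w 0.0455
tool axes
 [[-0.997 -0.072  0.   ]
 [-0.072  0.997  0.   ]
 [-0.     0.    -1.   ]] j [-0.3   0.35 -0.01  1.84  0.    0.95  1.33]
turn units to aligned [ 4.49405289e-04  9.59589018e-04 -7.55488220e-06]
shift units [-0.63 -2.78  3.57]
```

Next I move above the tab at z≈150 and take a wrist look.

Emit:
jog_arm(rows=[{"dx":-0.2,"dy":-0.7,"dz":0.9,"ax":0,"ay":0,"az":0,"fingers":0.06},{"dx":-0.2,"dy":-0.7,"dz":0.9,"ax":0,"ay":0,"az":0,"fingers":0.06},{"dx":-0.2,"dy":-0.7,"dz":0.9,"ax":0,"ay":0,"az":0,"fingers":0.06},{"dx":0,"dy":-0.7,"dz":0.9,"ax":0,"ay":0,"az":0,"fingers":0.06},{"dx":0,"dy":0,"dz":0,"ax":0,"ay":0,"az":0,"fingers":0.06}], force=20)

```text
t: 3.85
eef_pos: [0.5225, 0.0589, 0.1584]
tool_rot: [-0.001, -0.035, 0.999, -0.0]
ft_force: [-0.2, 1.1, 1.1]
gripper_width: 0.045
grip_force: 0.0
```

```bash
python3 d.py -33.5 0 79
python3 - <<'E'
from h import *
from plant import arm
from scipy.spatial.transform import Rotation as Ro
q=np.load('q.npy');s=arm.observe();w=np.array(s['tool_rot']);R=Ro.from_quat(w[[1,2,3,0]]).as_matrix();p=np.array(s['eef_pos'])
c=arm.capture('wrist');M=np.linalg.inv(c['tool_from_camera']);print(c['tool_from_camera'].round(3))
im=c['image'][:,:,::-1].copy();im=cv2.resize(im,(768,576))
def pj(P):
    t=(rail(q,P)-p)@R;t=t@M[:3,:3].T+M[:3,3];t=t@c['intrinsics'].T;return t[:,:2]/t[:,2:]
def box(x0,x1,y0,y1,z): return [(x0,y0,z),(x1,y0,z),(x1,y1,z),(x0,y1,z)]
for b in [box(-.035,-.03,-.008,.008,.1),box(-.001,.041,-.02,.02,.085),box(-.045,.045,-.028,.028,.056),box(-.04,.04,-.235,.235,.026)]:
    u=pj(b);print(u.round(0).tolist());cv2.polylines(im,[(u*1.5).astype(np.int32)],True,(0,255,0),1)
cv2.imwrite('pics/w1.png',im)
E
```

```text
t 3.85 world [0.5225 0.0589 0.1584] own mm [-35.2  -0.7 158.4] F [-0.2  1.1  1.1] w 0.045
tool axes
 [[-0.998 -0.07  -0.002]
 [-0.07   0.998 -0.001]
 [ 0.003 -0.001 -1.   ]] j [-0.2   0.44 -0.    1.92  0.    0.78  1.44]
turn units to aligned [-0.00518049 -0.01792409 -0.01410632]
shift units [-0.09  0.04  3.97]
[[-0.001 -0.949 -0.316  0.081]
 [ 1.    -0.    -0.001  0.001]
 [ 0.    -0.316  0.949 -0.143]
 [ 0.     0.     0.     1.   ]]
[[243.0, 212.0], [243.0, 218.0], [263.0, 218.0], [263.0, 212.0]]
[[230.0, 243.0], [231.0, 284.0], [275.0, 284.0], [276.0, 242.0]]
[[222.0, 184.0], [225.0, 270.0], [281.0, 270.0], [284.0, 184.0]]
[[22.0, 181.0], [41.0, 251.0], [467.0, 250.0], [485.0, 180.0]]
```

View pics/w1.png

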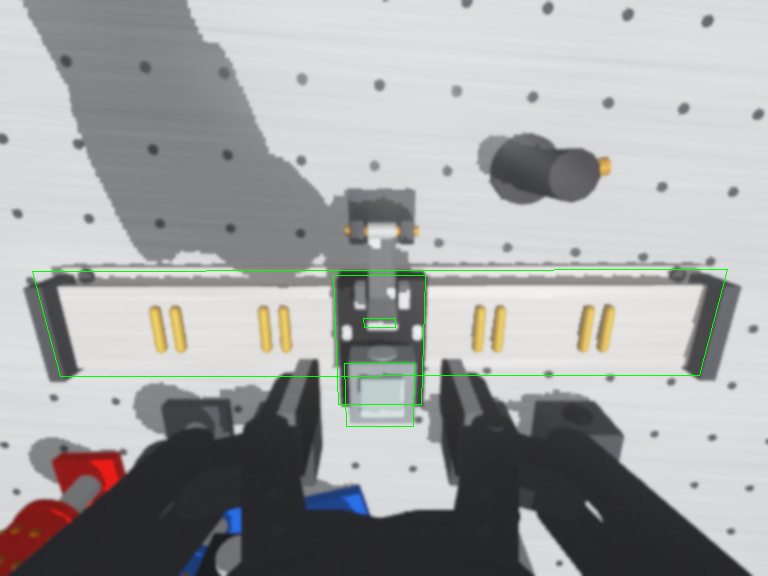

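The wrist view confirms the fit: the tab edge is at about (382,325), against a predicted (380,323). Next I descend and grip the tab.

Emit:
jog_arm(rows=[{"dx":-0.05,"dy":0.05,"dz":1,"ax":0,"ay":0,"az":0,"fingers":0.06},{"dx":0,"dy":0.05,"dz":1,"ax":0,"ay":0,"az":0,"fingers":0.06},{"dx":0,"dy":0,"dz":1,"ax":0,"ay":0,"az":0,"fingers":0.06},{"dx":0,"dy":0,"dz":0.8,"ax":0,"ay":0,"az":0,"fingers":0.06},{"dx":0,"dy":0,"dz":0,"ax":0,"ay":0,"az":0,"fingers":0.06}], force=20)

```text
t: 4.53
eef_pos: [0.524, 0.0634, 0.0833]
tool_rot: [-0.0, -0.037, 0.999, 0.0]
ft_force: [-0.6, 0.5, -0.2]
gripper_width: 0.0449
grip_force: 0.0
```

Emit:
jog_arm(rows=[{"dx":0,"dy":0,"dz":0,"ax":0,"ay":0,"az":0,"fingers":-1},{"dx":0,"dy":0,"dz":0,"ax":0,"ay":0,"az":0,"fingers":-1},{"dx":0,"dy":0,"dz":0,"ax":0,"ay":0,"az":0,"fingers":-1}], force=20)

```text
t: 4.9
eef_pos: [0.5253, 0.0609, 0.0845]
tool_rot: [0.001, -0.035, 0.999, -0.001]
ft_force: [1.1, -7.8, 4.3]
gripper_width: 0.0151
grip_force: 22.4
```

```bash
python3 d.py -33.5 0 79
```

```text
t 4.9 world [0.5253 0.0609 0.0845] own mm [-32.2   1.1  84.5] F [ 1.1 -7.8  4.3] w 0.0151
tool axes
 [[-0.998 -0.07   0.003]
 [-0.07   0.998 -0.001]
 [-0.002 -0.002 -1.   ]] j [-0.2   0.55 -0.01  2.    0.01  0.6   1.43]
turn units to aligned [-0.01198438  0.01735945 -0.01278006]
shift units [ 0.06 -0.05  0.28]
```

Emit:
jog_arm(rows=[{"dx":0.31,"dy":0,"dz":-0.35,"ax":0,"ay":0,"az":0,"fingers":-1},{"dx":0.37,"dy":0,"dz":-0.29,"ax":0,"ay":0,"az":0,"fingers":-1},{"dx":0.41,"dy":0,"dz":-0.22,"ax":0,"ay":0,"az":0,"fingers":-1},{"dx":0,"dy":0,"dz":0,"ax":0,"ay":0,"az":0,"fingers":-1}], force=20)

```text
t: 5.4
eef_pos: [0.5028, 0.0592, 0.1016]
tool_rot: [0.001, -0.035, 0.999, -0.001]
ft_force: [1.4, -6.9, -0.0]
gripper_width: 0.0147
grip_force: 21.1
```

```bash
python3 d.py -54 0 102
python3 - <<'E'
from plant import arm
import cv2
c=arm.capture('side');cv2.imwrite('pics/s2.png',cv2.resize(c['image'][130:250,110:270,::-1],(800,600),interpolation=cv2.INTER_CUBIC))
E
```

```text
t 5.4 world [0.5028 0.0592 0.1016] own mm [-54.8   1.  101.6] F [ 1.4 -6.9 -0. ] w 0.0147
tool axes
 [[-0.998 -0.07   0.002]
 [-0.07   0.998 -0.002]
 [-0.002 -0.002 -1.   ]] j [-0.21  0.5  -0.01  2.04  0.01  0.61  1.42]
turn units to aligned [-0.01268388  0.01222654 -0.01259661]
shift units [-0.04 -0.05 -0.02]
```

View pics/s2.png

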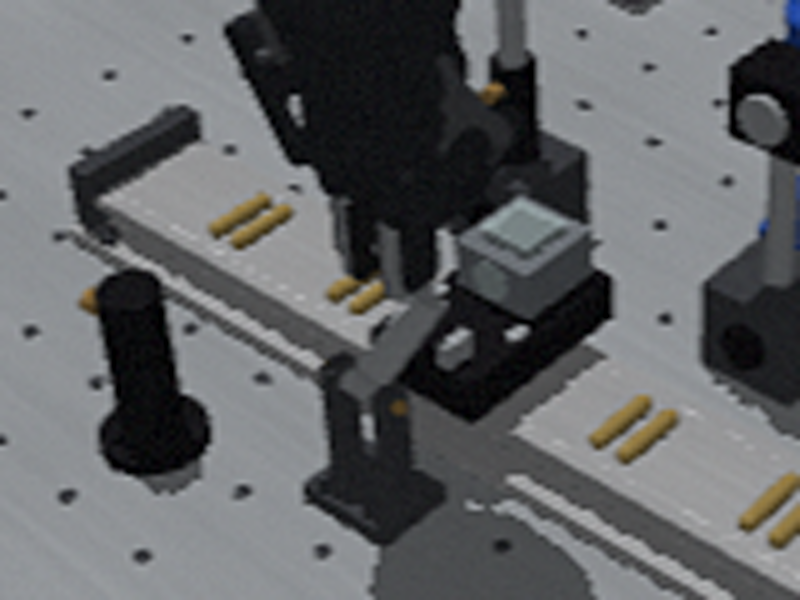

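The picture shows the bar raised about 30° with its tip at (440,300), the tab between the fingers at (400,260), and the carrier still in place. I'll continue along the arc.

Emit:
jog_arm(rows=[{"dx":0.44,"dy":0,"dz":-0.15,"ax":0,"ay":0,"az":0,"fingers":-1},{"dx":0.46,"dy":0,"dz":-0.06,"ax":0,"ay":0,"az":0,"fingers":-1},{"dx":0.47,"dy":0,"dz":0.02,"ax":0,"ay":0,"az":0,"fingers":-1},{"dx":0,"dy":0,"dz":0,"ax":0,"ay":0,"az":0,"fingers":-1}], force=20)

```text
t: 5.95
eef_pos: [0.4758, 0.0573, 0.1056]
tool_rot: [0.001, -0.035, 0.999, -0.001]
ft_force: [1.1, -7.4, 4.2]
gripper_width: 0.0149
grip_force: 19.5
```

Emit:
jog_arm(rows=[{"dx":0.45,"dy":0,"dz":0.1,"ax":0,"ay":0,"az":0,"fingers":-1},{"dx":0.43,"dy":0,"dz":0.17,"ax":0,"ay":0,"az":0,"fingers":-1},{"dx":0.4,"dy":0,"dz":0.25,"ax":0,"ay":0,"az":0,"fingers":-1},{"dx":0.35,"dy":0,"dz":0.3,"ax":0,"ay":0,"az":0,"fingers":-1},{"dx":0,"dy":0,"dz":0,"ax":0,"ay":0,"az":0,"fingers":-1}], force=20)

```text
t: 6.58
eef_pos: [0.4421, 0.0549, 0.0885]
tool_rot: [-0.0, -0.035, 0.999, -0.001]
ft_force: [-1.6, -8.2, 3.0]
gripper_width: 0.015
grip_force: 19.7
```

```bash
python3 d.py -35 0 84
python3 - <<'E'
from plant import arm
import cv2
c=arm.capture('side');cv2.imwrite('pics/s3.png',cv2.resize(c['image'][130:250,110:270,::-1],(800,600),interpolation=cv2.INTER_CUBIC))
E
```

```text
t 6.575 world [0.4421 0.0549 0.0885] own mm [-115.7    1.1   88.5] F [-1.6 -8.2  3. ] w 0.015
tool axes
 [[-0.998 -0.07  -0.   ]
 [-0.07   0.998 -0.002]
 [ 0.    -0.002 -1.   ]] j [-0.23  0.45 -0.01  2.19  0.01  0.49  1.4 ]
turn units to aligned [-0.01226351 -0.00189239 -0.01303775]
shift units [-4.03 -0.05  0.22]
```

View pics/s3.png

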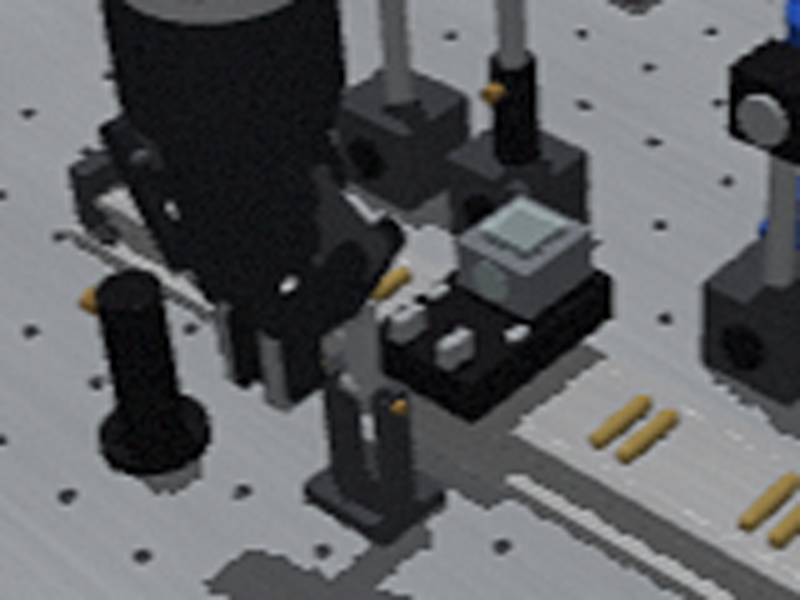

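The hasp is slightly past upright, with the bar at (355,350). I'll release, rise, move in front of the bar, close and push.

Emit:
jog_arm(rows=[{"dx":0,"dy":0,"dz":0,"ax":0,"ay":0,"az":0,"fingers":0},{"dx":0,"dy":0,"dz":0,"ax":0,"ay":0,"az":0,"fingers":0},{"dx":0,"dy":0,"dz":-0.9,"ax":0,"ay":0,"az":0,"fingers":0},{"dx":0,"dy":0,"dz":-0.9,"ax":0,"ay":0,"az":0,"fingers":0},{"dx":0,"dy":0,"dz":-0.8,"ax":0,"ay":0,"az":0,"fingers":0}], force=20)

```text
t: 7.25
eef_pos: [0.4428, 0.0572, 0.1408]
tool_rot: [0.0, -0.036, 0.999, 0.0]
ft_force: [0.1, 0.6, 0.3]
gripper_width: 0.0429
grip_force: 0.0
```

Emit:
jog_arm(rows=[{"dx":-0.8,"dy":0,"dz":-0.2,"ax":0,"ay":0,"az":0,"fingers":0},{"dx":-0.9,"dy":0,"dz":0,"ax":0,"ay":0,"az":0,"fingers":0},{"dx":-0.9,"dy":0,"dz":0,"ax":0,"ay":0,"az":0,"fingers":-1},{"dx":-0.9,"dy":0,"dz":0,"ax":0,"ay":0,"az":0,"fingers":-1},{"dx":0,"dy":0,"dz":0,"ax":0,"ay":0,"az":0,"fingers":-1}], force=20)

```text
t: 7.88
eef_pos: [0.5134, 0.0623, 0.1439]
tool_rot: [0.0, -0.036, 0.999, 0.0]
ft_force: [0.1, 1.4, 0.4]
gripper_width: -0.0
grip_force: 0.0
```

```bash
python3 d.py -42 0 82
```

```text
t 7.875 world [0.5134 0.0623 0.1439] own mm [-44.    3.3 143.9] F [0.1 1.4 0.4] w -0.0
tool axes
 [[-0.997 -0.072  0.001]
 [-0.072  0.997  0.   ]
 [-0.001  0.    -1.   ]] j [-0.21  0.45 -0.    1.96  0.    0.73  1.43]
turn units to aligned [0.0026077  0.00671323 0.00313414]
shift units [-0.1  -0.17  3.1 ]
```

Emit:
jog_arm(rows=[{"dx":-0.1,"dy":-0.17,"dz":1,"ax":0,"ay":0,"az":0,"fingers":-1},{"dx":0,"dy":0,"dz":1,"ax":0,"ay":0,"az":0,"fingers":-1},{"dx":0,"dy":0,"dz":1,"ax":0,"ay":0,"az":0,"fingers":-1},{"dx":0,"dy":0,"dz":0.1,"ax":0,"ay":0,"az":0,"fingers":-1},{"dx":0,"dy":0,"dz":0,"ax":0,"ay":0,"az":0,"fingers":-1}], force=20)

```text
t: 8.5
eef_pos: [0.5144, 0.0587, 0.0824]
tool_rot: [-0.0, -0.036, 0.999, 0.0]
ft_force: [0.3, -0.5, -0.1]
gripper_width: -0.0
grip_force: 0.0
```

Emit:
jog_arm(rows=[{"dx":0.5,"dy":0,"dz":0,"ax":0,"ay":0,"az":0,"fingers":-1},{"dx":0.5,"dy":0,"dz":0,"ax":0,"ay":0,"az":0,"fingers":-1},{"dx":0.5,"dy":0,"dz":0,"ax":0,"ay":0,"az":0,"fingers":-1},{"dx":0.5,"dy":0,"dz":0,"ax":0,"ay":0,"az":0,"fingers":-1},{"dx":0.3,"dy":0,"dz":0,"ax":0,"ay":0,"az":0,"fingers":-1}], force=20)

```text
t: 9.12
eef_pos: [0.468, 0.0552, 0.082]
tool_rot: [-0.0, -0.036, 0.999, -0.0]
ft_force: [1.7, 0.3, 0.8]
gripper_width: -0.0001
grip_force: 0.9
```

```bash
python3 d.py -42 0 82
python3 - <<'E'
from plant import arm
import cv2
c=arm.capture('side');cv2.imwrite('pics/s4.png',cv2.resize(c['image'][130:250,110:270,::-1],(800,600),interpolation=cv2.INTER_CUBIC))
E
```

```text
t 9.125 world [0.468  0.0552 0.082 ] own mm [-89.8  -0.5  82. ] F [1.7 0.3 0.8] w -0.0001
tool axes
 [[-0.997 -0.072 -0.   ]
 [-0.072  0.997 -0.   ]
 [ 0.    -0.    -1.   ]] j [-0.21  0.49 -0.01  2.14  0.01  0.51  1.42]
turn units to aligned [-0.00015036 -0.00118859  0.00112009]
shift units [-2.39  0.02  0.  ]
```

View pics/s4.png

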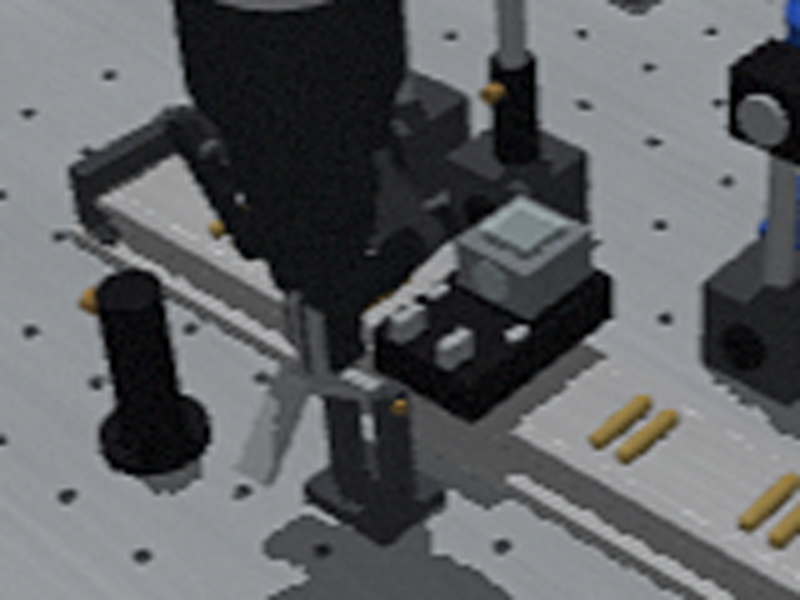

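The hasp now lies well over towards the robot, with the tab hanging down at (260,450). I'll retreat upwards and go to the +y end of the carrier.

Emit:
jog_arm(rows=[{"dx":-0.3,"dy":0,"dz":-0.5,"ax":0,"ay":0,"az":0,"fingers":-1},{"dx":-0.5,"dy":0,"dz":-0.9,"ax":0,"ay":0,"az":0,"fingers":-1},{"dx":-1,"dy":0.6,"dz":-0.9,"ax":0,"ay":0,"az":0,"fingers":-1},{"dx":-1,"dy":1,"dz":0,"ax":0,"ay":0,"az":0,"fingers":-1},{"dx":-0.9,"dy":1,"dz":0,"ax":0,"ay":0,"az":0,"fingers":-1}], force=20)

```text
t: 9.8
eef_pos: [0.5398, 0.113, 0.1287]
tool_rot: [0.0, -0.036, 0.999, 0.0]
ft_force: [0.3, -0.0, -0.2]
gripper_width: 0.0001
grip_force: 0.0
```

Emit:
jog_arm(rows=[{"dx":0,"dy":0.5,"dz":0,"ax":0,"ay":0,"az":0,"fingers":-1},{"dx":0,"dy":0,"dz":0.8,"ax":0,"ay":0,"az":0,"fingers":-1},{"dx":0,"dy":0,"dz":0.8,"ax":0,"ay":0,"az":0,"fingers":-1},{"dx":0,"dy":0,"dz":0.7,"ax":0,"ay":0,"az":0,"fingers":-1},{"dx":0,"dy":0,"dz":0,"ax":0,"ay":0,"az":0,"fingers":-1}], force=20)

```text
t: 10.42
eef_pos: [0.5371, 0.1216, 0.0804]
tool_rot: [-0.001, -0.036, 0.999, -0.0]
ft_force: [-0.4, 0.1, 0.5]
gripper_width: -0.0001
grip_force: 0.0
```

```bash
python3 d.py -15 60 43
```

```text
t 10.425 world [0.5371 0.1216 0.0804] own mm [-16.1  60.8  80.4] F [-0.4  0.1  0.5] w -0.0001
tool axes
 [[-0.997 -0.071 -0.003]
 [-0.071  0.997 -0.001]
 [ 0.003 -0.001 -1.   ]] j [-0.31  0.58 -0.    1.94  0.    0.63  1.33]
turn units to aligned [-0.00594361 -0.02061844 -0.00390822]
shift units [-0.06 -0.04  1.87]
```

Emit:
jog_arm(rows=[{"dx":-0.05,"dy":0,"dz":1,"ax":0,"ay":0,"az":0,"fingers":-1},{"dx":0,"dy":0,"dz":0.87,"ax":0,"ay":0,"az":0,"fingers":-1},{"dx":0,"dy":-0.4,"dz":0,"ax":0,"ay":0,"az":0,"fingers":-1},{"dx":0,"dy":-0.25,"dz":0,"ax":0,"ay":0,"az":0,"fingers":-1},{"dx":0,"dy":0,"dz":0,"ax":0,"ay":0,"az":0,"fingers":-1}], force=20)

```text
t: 11.05
eef_pos: [0.5406, 0.1087, 0.0454]
tool_rot: [0.001, -0.035, 0.999, -0.0]
ft_force: [0.0, -0.0, -0.2]
gripper_width: 0.0001
grip_force: 0.0
```

Emit:
jog_arm(rows=[{"dx":0,"dy":-0.1,"dz":0,"ax":0,"ay":0,"az":0,"fingers":-1},{"dx":0,"dy":0,"dz":0,"ax":0,"ay":0,"az":0,"fingers":-1}], force=20)

```text
t: 11.3
eef_pos: [0.5403, 0.1076, 0.0448]
tool_rot: [0.0, -0.036, 0.999, 0.0]
ft_force: [-0.7, -0.2, 0.6]
gripper_width: -0.0002
grip_force: 0.0
```

Emit:
jog_arm(rows=[{"dx":0,"dy":-0.1,"dz":0,"ax":0,"ay":0,"az":0,"fingers":-1},{"dx":0,"dy":0,"dz":0,"ax":0,"ay":0,"az":0,"fingers":-1}], force=20)

```text
t: 11.55
eef_pos: [0.5403, 0.1054, 0.0445]
tool_rot: [-0.0, -0.036, 0.999, -0.0]
ft_force: [0.1, -0.2, 0.5]
gripper_width: -0.0001
grip_force: 0.0
```

Emit:
jog_arm(rows=[{"dx":0,"dy":-0.1,"dz":0,"ax":0,"ay":0,"az":0,"fingers":-1},{"dx":0,"dy":0,"dz":0,"ax":0,"ay":0,"az":0,"fingers":-1}], force=20)

```text
t: 11.8
eef_pos: [0.5405, 0.1033, 0.0445]
tool_rot: [-0.0, -0.036, 0.999, -0.0]
ft_force: [0.2, 0.4, -0.0]
gripper_width: 0.0003
grip_force: 0.0
```

```bash
python3 d.py -15 -104 43
```

```text
t 11.8 world [0.5405 0.1033 0.0445] own mm [-14.   42.3  44.5] F [ 0.2  0.4 -0. ] w 0.0003
tool axes
 [[-0.997 -0.072 -0.   ]
 [-0.072  0.997 -0.   ]
 [ 0.    -0.    -1.   ]] j [-0.27  0.63 -0.01  1.97  0.01  0.54  1.36]
turn units to aligned [-0.00101788 -0.0003709  -0.00105058]
shift units [ 0.05 -7.32  0.07]
```

Emit:
jog_arm(rows=[{"dx":0,"dy":-0.1,"dz":0,"ax":0,"ay":0,"az":0,"fingers":-1},{"dx":0,"dy":0,"dz":0,"ax":0,"ay":0,"az":0,"fingers":-1}], force=20)

```text
t: 12.05
eef_pos: [0.5406, 0.1024, 0.0445]
tool_rot: [0.0, -0.036, 0.999, 0.0]
ft_force: [-0.6, 3.9, -0.8]
gripper_width: 0.0001
grip_force: 2.2
```

Emit:
jog_arm(rows=[{"dx":0,"dy":-0.1,"dz":0,"ax":0,"ay":0,"az":0,"fingers":-1},{"dx":0,"dy":0,"dz":0,"ax":0,"ay":0,"az":0,"fingers":-1}], force=20)

```text
t: 12.3
eef_pos: [0.5406, 0.1018, 0.0445]
tool_rot: [0.0, -0.037, 0.999, 0.001]
ft_force: [-2.0, 8.0, 0.0]
gripper_width: 0.0001
grip_force: 4.5
```

Emit:
jog_arm(rows=[{"dx":0,"dy":-0.1,"dz":0,"ax":0,"ay":0,"az":0,"fingers":-1},{"dx":0,"dy":0,"dz":0,"ax":0,"ay":0,"az":0,"fingers":-1}], force=20)

```text
t: 12.55
eef_pos: [0.5406, 0.1014, 0.0446]
tool_rot: [0.0, -0.038, 0.999, 0.002]
ft_force: [-2.0, 13.8, -0.9]
gripper_width: 0.0001
grip_force: 6.9
```

Emit:
jog_arm(rows=[{"dx":0,"dy":-0.1,"dz":0,"ax":0,"ay":0,"az":0,"fingers":-1},{"dx":0,"dy":0,"dz":0,"ax":0,"ay":0,"az":0,"fingers":-1}], force=20)

```text
t: 12.8
eef_pos: [0.5407, 0.1007, 0.0446]
tool_rot: [0.0, -0.038, 0.999, 0.003]
ft_force: [-2.9, 17.2, -0.7]
gripper_width: -0.0001
grip_force: 8.8
```

Emit:
jog_arm(rows=[{"dx":0,"dy":-0.1,"dz":0,"ax":0,"ay":0,"az":0,"fingers":-1},{"dx":0,"dy":0,"dz":0,"ax":0,"ay":0,"az":0,"fingers":-1}], force=20)

```text
t: 13.05
eef_pos: [0.5411, 0.0949, 0.0445]
tool_rot: [0.0, -0.037, 0.999, 0.001]
ft_force: [-0.2, 2.7, -0.4]
gripper_width: 0.0004
grip_force: 1.8
```

```bash
python3 d.py -15 -104 43
```

```text
t 13.05 world [0.5411 0.0949 0.0445] own mm [-14.   33.9  44.5] F [-0.2  2.7 -0.4] w 0.0004
tool axes
 [[-0.997 -0.074  0.   ]
 [-0.074  0.997  0.001]
 [-0.     0.001 -1.   ]] j [-0.25  0.63 -0.01  1.97  0.01  0.54  1.38]
turn units to aligned [0.00784856 0.00076102 0.0126632 ]
shift units [ 0.06 -6.89  0.07]
```

Emit:
jog_arm(rows=[{"dx":0,"dy":-0.4,"dz":0,"ax":0,"ay":0,"az":0,"fingers":-1},{"dx":0,"dy":-0.4,"dz":0,"ax":0,"ay":0,"az":0,"fingers":-1},{"dx":0,"dy":-0.4,"dz":0,"ax":0,"ay":0,"az":0,"fingers":-1},{"dx":0,"dy":-0.4,"dz":0,"ax":0,"ay":0,"az":0,"fingers":-1},{"dx":0,"dy":-0.4,"dz":0,"ax":0,"ay":0,"az":0,"fingers":-1}], force=20)

```text
t: 13.68
eef_pos: [0.5441, 0.0529, 0.0445]
tool_rot: [-0.0, -0.036, 0.999, -0.0]
ft_force: [-0.7, 1.8, 0.2]
gripper_width: -0.0001
grip_force: 0.9
```

Emit:
jog_arm(rows=[{"dx":0,"dy":-0.4,"dz":0,"ax":0,"ay":0,"az":0,"fingers":-1},{"dx":0,"dy":-0.4,"dz":0,"ax":0,"ay":0,"az":0,"fingers":-1},{"dx":0,"dy":-0.3,"dz":0,"ax":0,"ay":0,"az":0,"fingers":-1},{"dx":0,"dy":-0.3,"dz":0,"ax":0,"ay":0,"az":0,"fingers":-1},{"dx":0,"dy":0,"dz":0,"ax":0,"ay":0,"az":0,"fingers":-1}], force=20)

```text
t: 14.3
eef_pos: [0.546, 0.0269, 0.0445]
tool_rot: [-0.0, -0.037, 0.999, 0.001]
ft_force: [-0.2, 7.5, 0.9]
gripper_width: 0.0
grip_force: 3.7
```

```bash
python3 d.py -15 -104 43
```

```text
t 14.3 world [0.546  0.0269 0.0445] own mm [-14.  -34.3  44.5] F [-0.2  7.5  0.9] w 0.0
tool axes
 [[-0.997 -0.073 -0.   ]
 [-0.073  0.997  0.002]
 [ 0.     0.002 -1.   ]] j [-0.12  0.63 -0.03  1.98  0.03  0.54  1.48]
turn units to aligned [ 0.01162517 -0.00022495  0.00778268]
shift units [ 0.05 -3.48  0.07]
```

Emit:
jog_arm(rows=[{"dx":0,"dy":-0.2,"dz":0,"ax":0,"ay":0,"az":0,"fingers":-1},{"dx":0,"dy":-0.2,"dz":0,"ax":0,"ay":0,"az":0,"fingers":-1},{"dx":0,"dy":-0.3,"dz":0,"ax":0,"ay":0,"az":0,"fingers":-1},{"dx":0,"dy":-0.4,"dz":0,"ax":0,"ay":0,"az":0,"fingers":-1},{"dx":0,"dy":-0.4,"dz":0,"ax":0,"ay":0,"az":0,"fingers":-1}], force=20)

```text
t: 14.92
eef_pos: [0.5483, -0.0053, 0.0445]
tool_rot: [0.0, -0.036, 0.999, -0.0]
ft_force: [0.2, 2.4, 0.1]
gripper_width: -0.0002
grip_force: 0.9
```

Emit:
jog_arm(rows=[{"dx":0,"dy":-0.4,"dz":0,"ax":0,"ay":0,"az":0,"fingers":-1},{"dx":0,"dy":-0.4,"dz":0,"ax":0,"ay":0,"az":0,"fingers":-1},{"dx":0,"dy":-0.4,"dz":0,"ax":0,"ay":0,"az":0,"fingers":-1},{"dx":0,"dy":0,"dz":0,"ax":0,"ay":0,"az":0,"fingers":-1}], force=20)

```text
t: 15.42
eef_pos: [0.5498, -0.0295, 0.0445]
tool_rot: [-0.0, -0.035, 0.999, -0.0]
ft_force: [-0.4, 0.2, -0.0]
gripper_width: -0.0004
grip_force: 0.0
```

```bash
python3 d.py -15 -105 43
```

```text
t 15.425 world [ 0.5498 -0.0295  0.0445] own mm [-14.2 -90.8  44.5] F [-0.4  0.2 -0. ] w -0.0004
tool axes
 [[-0.998 -0.07  -0.   ]
 [-0.07   0.998 -0.001]
 [ 0.    -0.001 -1.   ]] j [-0.01  0.63 -0.03  1.97  0.04  0.54  1.57]
turn units to aligned [-0.00518453 -0.0018748  -0.01049727]
shift units [ 0.04 -0.71  0.07]
```

Emit:
jog_arm(rows=[{"dx":0,"dy":-0.3,"dz":0,"ax":0,"ay":0,"az":0,"fingers":-1},{"dx":0,"dy":-0.2,"dz":0,"ax":0,"ay":0,"az":0,"fingers":-1},{"dx":0,"dy":0,"dz":0,"ax":0,"ay":0,"az":0,"fingers":-1}], force=20)

```text
t: 15.8
eef_pos: [0.5503, -0.0342, 0.0444]
tool_rot: [-0.0, -0.038, 0.999, 0.002]
ft_force: [-1.5, 13.2, 2.4]
gripper_width: 0.0002
grip_force: 6.6
```

Emit:
jog_arm(rows=[{"dx":0,"dy":-0.1,"dz":0,"ax":0,"ay":0,"az":0,"fingers":-1},{"dx":0,"dy":0,"dz":0,"ax":0,"ay":0,"az":0,"fingers":-1}], force=20)

```text
t: 16.05
eef_pos: [0.5503, -0.0346, 0.0444]
tool_rot: [-0.001, -0.038, 0.999, 0.003]
ft_force: [-2.6, 17.2, 3.7]
gripper_width: 0.0
grip_force: 9.1
```

Emit:
jog_arm(rows=[{"dx":0,"dy":-0.1,"dz":0,"ax":0,"ay":0,"az":0,"fingers":-1},{"dx":0,"dy":0,"dz":0,"ax":0,"ay":0,"az":0,"fingers":-1}], force=20)

```text
t: 16.3
eef_pos: [0.5503, -0.0357, 0.0444]
tool_rot: [-0.001, -0.039, 0.999, 0.003]
ft_force: [-2.8, 14.5, 2.3]
gripper_width: 0.0
grip_force: 7.4
```

```bash
python3 d.py -15 -105 43
```

```text
t 16.3 world [ 0.5503 -0.0357  0.0444] own mm [-14.2 -97.1  44.4] F [-2.8 14.5  2.3] w 0.0
tool axes
 [[-0.997 -0.078 -0.002]
 [-0.078  0.997  0.006]
 [ 0.001  0.006 -1.   ]] j [ 0.01  0.63 -0.05  1.96  0.04  0.55  1.59]
turn units to aligned [ 0.04477208 -0.00774754  0.04319467]
shift units [ 0.04 -0.4   0.07]
```

Emit:
jog_arm(rows=[{"dx":0,"dy":-0.1,"dz":0,"ax":0,"ay":0,"az":0,"fingers":-1},{"dx":0,"dy":0,"dz":0,"ax":0,"ay":0,"az":0,"fingers":-1}], force=20)

```text
t: 16.55
eef_pos: [0.551, -0.0437, 0.0445]
tool_rot: [-0.0, -0.036, 0.999, 0.0]
ft_force: [-0.5, 1.1, 0.3]
gripper_width: 0.0
grip_force: 0.8
```

Emit:
jog_arm(rows=[{"dx":0,"dy":-0.1,"dz":0,"ax":0,"ay":0,"az":0,"fingers":-1},{"dx":0,"dy":0,"dz":0,"ax":0,"ay":0,"az":0,"fingers":-1}], force=20)

```text
t: 16.8
eef_pos: [0.5513, -0.0467, 0.0445]
tool_rot: [0.0, -0.036, 0.999, -0.0]
ft_force: [0.1, 0.9, -0.2]
gripper_width: 0.0003
grip_force: 0.2
```

```bash
python3 d.py -15 -105 43
```

```text
t 16.8 world [ 0.5513 -0.0467  0.0445] own mm [ -14.  -108.1   44.5] F [ 0.1  0.9 -0.2] w 0.0003
tool axes
 [[-0.997 -0.071  0.   ]
 [-0.071  0.997 -0.   ]
 [-0.    -0.    -1.   ]] j [ 0.02  0.63 -0.04  1.96  0.04  0.55  1.6 ]
turn units to aligned [-2.89696041e-03  2.62650676e-05 -4.12205393e-03]
shift units [0.05 0.15 0.07]
```

Emit:
jog_arm(rows=[{"dx":0,"dy":0.7,"dz":0,"ax":0,"ay":0,"az":0,"fingers":-1},{"dx":0,"dy":0.5,"dz":-0.5,"ax":0,"ay":0,"az":0,"fingers":-1},{"dx":0,"dy":0,"dz":-1,"ax":0,"ay":0,"az":0,"fingers":-1},{"dx":0,"dy":0,"dz":-1,"ax":0,"ay":0,"az":0,"fingers":-1},{"dx":0,"dy":0,"dz":-1,"ax":0,"ay":0,"az":0,"fingers":-1}], force=20)

```text
t: 17.42
eef_pos: [0.5496, -0.0211, 0.1158]
tool_rot: [0.0, -0.037, 0.999, 0.0]
ft_force: [0.0, -0.1, -0.0]
gripper_width: 0.0001
grip_force: 0.0
```

Emit:
jog_arm(rows=[{"dx":0,"dy":0,"dz":-1,"ax":0,"ay":0,"az":0,"fingers":-1},{"dx":0,"dy":0,"dz":-1,"ax":0,"ay":0,"az":0,"fingers":-1},{"dx":0,"dy":0,"dz":-1,"ax":0,"ay":0,"az":0,"fingers":-1},{"dx":0,"dy":0,"dz":0,"ax":0,"ay":0,"az":0,"fingers":-1}], force=20)

```text
t: 17.92
eef_pos: [0.5504, -0.0213, 0.1764]
tool_rot: [0.002, -0.036, 0.999, 0.0]
ft_force: [0.0, -0.2, -0.4]
gripper_width: -0.0002
grip_force: 0.0
```

Run:
```python
from h import *
from plant import arm
q=np.load('q.npy');c=arm.capture('side');C['side']=c
x0,y0=115,125;im=cv2.resize(c['image'][y0:y0+150,x0:x0+200,::-1],None,fx=4,fy=4,interpolation=cv2.INTER_CUBIC)
def box(x0,x1,y0,y1,z): return [(x0,y0,z),(x1,y0,z),(x1,y1,z),(x0,y1,z)]
for p in [box(-.045,.045,-.178,-.122,.056)]: cv2.polylines(im,[((proj('side',rail(q,p))-[x0,y0]+.5)*4).astype(np.int32)],True,(0,255,0),1)
cv2.imwrite('pics/end.png',im);print(arm.observe()['t'])
```

```text
17.975
```

View pics/end.png

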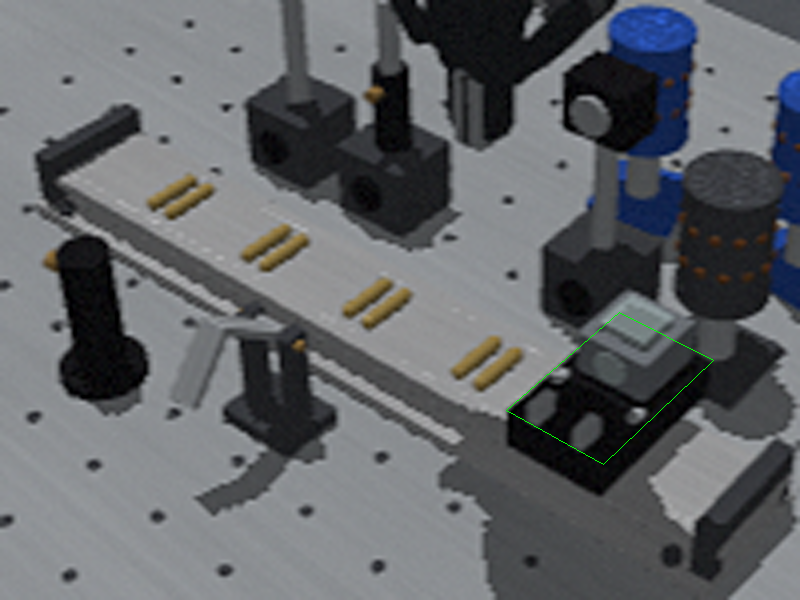

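The plate matches the station -150 outline (corners at (508,410) and (712,362)). The hasp hangs well over, and all the mounts stand where they were. Handing in.

```bash
python3 -c "
from plant import arm
print(arm.sign_off())"
```

```text
the job is handed in; nothing more can be done
None
```

I swung the hasp well over towards the robot, pushed the carrier to the station at -150 mm in front of the lamp, and moved the arm clear without touching the lamp or the other mounts. The job is handed in at about 18 s, but sign-off returned no verdict; the final picture and the push readings both put the carrier at that station.

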